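Feed one reflector and slide it onto the red mat

ROBOT

A 6-joint arm with a two-finger parallel gripper is mounted at the origin on the work surface. World frame = base frame: x ahead of the robot, y to its left, z up, the work surface at z = 0. Lengths are in m, angles in degrees, forces in N, time in s.
With the tool pointing down it reaches from about 0.35 to 0.875 m from the base axis. Payload 4.2 kg.
Tool frame: the origin (TCP) lies on the centre line of the jaws, within the pads' length; the fingertips stand 19 mm ahead of it and the grasp point (between the pads) is the TCP; z points along the fingers, y is the line along which they close (so a half turn about z gives the same grasp; the last joint's range is limited). The gripper opens to 87 mm and grips with 3 to 60 N. Pads are 19 mm wide; open, the fingers measure 117 mm over their backs; the gripper's body (75 mm by 190 mm) begins 51 mm behind the grasp point.
Start: joints at [85.806, 22.042, 0.453, 0, -68.411, -14.817], TCP at [0.204, 0.591, 0.214] pointing down, gripper open.
Joint ranges: [-179.83, 179.83], [-69.29, 118.12], [-61.27, 80.66], [-181.25, 117.63], [-171.15, -9.14], [-177.46, 177.46]. Speed limits (degrees/s): [159.86, 159.86, 180, 180, 180, 180].

INTERFACE

Orientations are given as a 3x3 rotation matrix whose columns are the frame's x, y, z axes.
In Python, from station import sense, capture, finish_job, search_frame, masks_of gives the robot as it stands.
- The arm moves only by the tool drive_tool, never from a script. Its argument "rows" is a list of rows, each a list of 7 numbers: the opening in per cent of the stroke, from 0 (shut) to 100 (fully open), then the shift along the world's x, y, z in mm, then the turn, a rotation vector about the world's x, y, z in rad. In form: [[fingers, dx, dy, dz, wx, wy, wz], ...]. A call has 1 to 5 rows; each row shifts and turns the commanded pose from where the row before left it; what a row does not reach is not made up. A row lasts 1/12 s, in which the tool goes at most 41.7 mm and 7.16 degrees, less where a joint would pass 70% of its speed; a pose out of reach is approached as far as the arm can. A call is refused whole if a number of a shift passes 41.7 or a number of a turn 0.125, either way. A call with a gripper value outside its range is refused whole. The fingers move at their own pace and stop on an object; the grip force is fixed at half the most. Time passes only in rows, so rows that do not move let the fingers close. It gives the time, the measured TCP pose, the force, the opening and the grip force at its end, in the units of the state.
- sense(): the state, without advancing time (a new reading comes with each control period).
- capture(name): name is "side" or "top"; returns a dict with "frame" (384x512x3 uint8, red, green, blue), "z_map" (384x512 float32, m along the optical axis (not along the pixel's ray), 0 where there is no reading), "fx", "fy", "cx", "cy" (pixels), "R" (3x3) and "t" (3): a world point X has camera coordinates R X + t. Camera axes: x right, y down, z forward; pixel columns grow to the right and rows downward; lengths in m; the calibration is good to about 2 mm. A picture is of the moment at which its call begins.
- finish_job(): hands the job in; it is judged then, once.
Trained networks look in a picture, given as the dict that the camera call returned (one of the last four; its "shot" number tells which), for a name from the list of things; names that differ only in an ending like _2 or _b are one class to them, and where a whole thing is asked for, a point or a joint stands for the part that bears it (a point fixed in the world has none). Each returns a list of dicts, best first, with "p" (0 to 1); they miss things now and then, are a little off and sometimes report something else, mostly with a low value. They report only what shows in the picture. A call takes as long as a camera call. They do not tell look-alikes from the thing itself.
- search_frame(label, picture): "xy" ([column, row] in pixels, amid what is visible of it).
- masks_of(label, picture): "region" (384x512 bool, what is visible of it) and "xy" ([column, row] in pixels, amid what is visible of it).
The state is a dict: "time_s": time; "joints": joint angles; "joint_velocities": joint speeds; "effort": joint torques, N m; "tcp_pos": TCP position; "ee_rot": TCP orientation; "wrist_force": force on the tool from outside, world axes, zero at the start; "moment": the same for the moment, N m; "gripper_width": opening from 0.0 (shut) to 1.0 (fully open); "gripper_force": force on a finger pad.
Only numpy, scipy, OpenCV 4.12 (cv2) and the standard library are available. Lean on these libraries where they do the work, as an engineer would, in place of code of your own. Each camera call takes 0.05 s, during which the arm holds its last target. There are 200 camera calls.

TASK

Press the feeder's yellow plunger fully down once and let it spring back, so that a single amber reflector slides out in front; then nudge that reflector aside along the table with the fingertips, never picking it up, until it lies wholly on the round red mat. Leave the other reflectors in the feeder, and do not disturb the headlamp, the red tail lamp or the little bulb box standing around.

Things in the scene. Friction and masses are not known exactly. Their poses are not given: they have to be found in the camera images.
- feeder: Fixed green feeder, 46 mm high without its plunger. Origin on the table under the magazine's centre; +x is the way reflectors come out. It spans x = -95 mm to +25.5 mm (front: clear window over an outlet slot at table level) and y = +-27 mm, with a foot strap (x -75, 90 mm long in y, 8 mm high). Its stack of four reflectors lies on the table itself, in an open-topped magazine.
- plunger_top (a point): Centre of the top face of the round yellow plunger cap (32 mm diameter, 10 mm thick, on a stem above the green housing, 45 mm behind the feeder's origin). 72 mm above the table at rest; moves straight down when pressed.
- plunger (a joint): Plunger travel in m: 0 at rest (up), 0.022 fully down. It springs back by itself: 2.4 N to start it, 8 N at the bottom. A full stroke pushes the lowest reflector out along the table, until its centre is about 52 mm in front of the feeder's origin; on release the next one drops into its place, and another press would send that out too.
- red_mat: Round red mat, 110 mm diameter, under 1 mm thick, stuck flat to the table, to the left or right of the feeder's outlet. Origin at its centre. The reflector belongs here.
- blue_mat: Round blue mat of the same size on the other side of the outlet; not for this reflector. Origin at its centre.
- reflector_1: Lowest reflector of the stack, the one that comes out: solid amber disc, 40 mm diameter, 8 mm thick, about 20 g. Origin at the centre of its underside, z along its axis.
- reflector_2: Same amber disc, number 2 from the bottom of the stack; stays in the feeder. Origin at the centre of its underside, z along its axis.
- reflector_3: Same amber disc, number 3 from the bottom of the stack; stays in the feeder. Origin at the centre of its underside, z along its axis.
- reflector_4: Same amber disc, number 4 from the bottom of the stack; stays in the feeder. Origin at the centre of its underside, z along its axis.
- headlamp: Bystander: loose chrome headlamp lying lens up, 130 mm diameter, 60 mm high, in front of the outlet. Origin under its centre.
- tail_lamp: Bystander: loose red tail lamp on a black base, 50 x 70 x 40 mm high, off to the right or left of the mats. Origin under its centre.
- bulb_box: Bystander: small loose cardboard bulb box with a blue band, 40 x 40 x 65 mm high, off to the other side. Origin under its centre.
Not all that is in view belongs to the job. What is shaped like the feeder but brown or pink is not meant. Leave any green or purple look-alike of the reflector_4 alone.

How it is judged:
By the outcome, as a careful person would: the job done as asked, in the order asked, and still so for the second after the job is handed in, with the robot touching nothing.
It also fails if it takes over 48 s, if anything falls off the work surface, if the arm or the gripper's body presses on something with over 40 N, if the wrist force passes 120 N, or if a joint passes its speed limit or range.

## Working session

There is one attempt and no reset: what is moved stays moved. The work goes in short steps, Python scripts to look and compute and a tool call to move; the robot and the scene stay as the last step left them, time stands still between calls to the robot, and variables do not carry over. Pictures are saved under pics/ and viewed, at most 10 in all, crops included, and the job is handed in when it is done.

Besides the shell and the picture viewer there is one more tool, called after ">>>" as a command line: name --pt "numbers of a row" for each row, then --argument value for the rest. drive_tool: Moves the arm, as the interface text tells. Its arguments: {"type":"object","properties":{"rows":{"type":"array"}},"required":["rows"]}

```bash
mkdir -p pics; cat > h.py <<'E'
import numpy as np, cv2
from station import *
def world(c,u,v,z=None):
    r=np.array([(u-c["cx"])/c["fx"],(v-c["cy"])/c["fy"],1.0]);R=np.array(c["R"]);t=np.array(c["t"])
    if z is None: return R.T@(r*c["z_map"][int(round(v)),int(round(u))]-t)
    o=-R.T@t;d=R.T@r
    return o+d*(z-o[2])/d[2]
def cloud(c,m):
    v,u=np.nonzero(m&(c["z_map"]>0));z=c["z_map"][v,u]
    P=np.stack([(u-c["cx"])/c["fx"]*z,(v-c["cy"])/c["fy"]*z,z],1)
    return (P-np.array(c["t"]))@np.array(c["R"])
def save(c,n): cv2.imwrite("pics/"+n,c["frame"][:,:,::-1])
E
python3 - <<'E'
from h import *
np.set_printoptions(precision=3,suppress=True)
for n in("top","side"):
    c=capture(n);save(c,n+"0.png")
    for l in("feeder","plunger_top","red_mat","blue_mat","reflector_4","headlamp","tail_lamp","bulb_box"):
        for d in masks_of(l,c)[:4]:
            P=cloud(c,d["region"]); print(n,l,round(d["p"],2),np.round(d["xy"]),np.median(P,0),P.min(0),P.max(0)) if len(P) else print(n,l,d["p"],d["xy"])
print(sense())
E
```

```text
top feeder 0.87 [232. 241.] [0.475 0.07  0.045] [ 0.429  0.021 -0.006] [0.568 0.122 0.078]
top feeder 0.79 [313. 286.] [ 0.348 -0.091  0.046] [ 0.3   -0.156 -0.006] [ 0.422 -0.041  0.077]
top feeder 0.75 [160. 265.] [0.443 0.238 0.045] [ 0.395  0.19  -0.007] [0.52  0.296 0.077]
top plunger_top 0.67 [162. 256.] [0.449 0.241 0.071] [0.435 0.226 0.046] [0.464 0.26  0.077]
top plunger_top 0.65 [317. 285.] [ 0.353 -0.098  0.072] [ 0.339 -0.117  0.048] [ 0.367 -0.083  0.077]
top red_mat 0.86 [293. 207.] [ 0.543 -0.08   0.001] [ 0.49  -0.134 -0.007] [ 0.599 -0.025  0.008]
top red_mat 0.63 [359. 238.] [ 0.454 -0.214  0.038] [ 0.431 -0.259 -0.004] [ 0.485 -0.183  0.047]
top blue_mat 0.59 [189. 180.] [0.643 0.17  0.001] [ 0.59   0.115 -0.007] [0.699 0.223 0.008]
top reflector_4 0.7 [211. 286.] [0.381 0.139 0.008] [ 0.362  0.118 -0.004] [0.401 0.159 0.015]
top reflector_4 0.69 [253. 283.] [0.377 0.04  0.008] [0.358 0.021 0.001] [0.396 0.059 0.013]
top reflector_4 0.49 [239. 224.] [0.526 0.056 0.032] [0.508 0.037 0.001] [0.546 0.075 0.037]
top reflector_4 0.49 [357. 238.] [ 0.454 -0.214  0.038] 
[... 1519 characters left out ...]
188.] [0.484 0.062 0.071] [ 0.469  0.051 -0.002] [0.516 0.19  0.074]
side bulb_box 0.76 [228. 141.] [0.6   0.315 0.044] [0.578 0.304 0.002] [0.626 0.353 0.068]
{'time_s': 0.9, 'joints': array([ 85.806,  22.039,   0.454,  -0.001, -68.409, -14.818]), 'joint_velocities': array([-0.065, -0.01 ,  0.102, -0.013,  0.085,  0.002]), 'effort': array([ -0.   , -39.045,  18.762,   4.224,   0.015,  -0.   ]), 'tcp_pos': array([0.204, 0.591, 0.214]), 'ee_rot': array([[ 0.945, -0.326, -0.   ],
       [-0.326, -0.945,  0.   ],
       [-0.   , -0.   , -1.   ]]), 'wrist_force': array([ 0.419,  0.741, -0.435]), 'moment': array([-0.041, -0.008, -0.009]), 'gripper_force': 0.0, 'gripper_width': 1.0022575111502134}
```

View pics/top0.png

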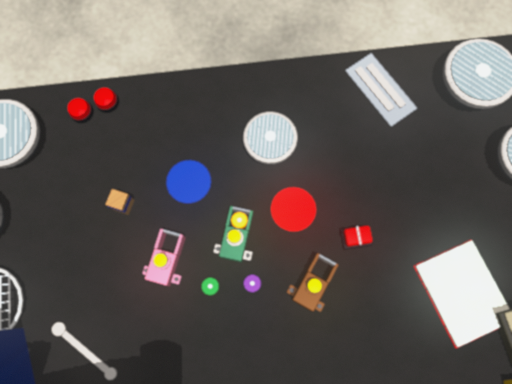

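View pics/side0.png

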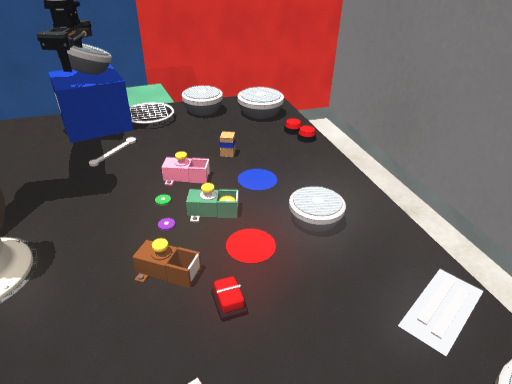

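Top view: the green feeder is at (235,235), with its plunger at (235,238) and amber stack at (239,222). The look-alikes are the pink feeder (163,258), the brown feeder (315,283), the green disc (210,286) and the purple disc (252,283). I choose the green feeder and the red mat at (293,208), and check both in a crop.

```bash
python3 - <<'E'
from h import *
np.set_printoptions(precision=4,suppress=True)
c=capture("top");f=c["frame"]
cr=f[165:275,180:330];cv2.imwrite("pics/crop.png",cv2.resize(cr,None,fx=5,fy=5,interpolation=cv2.INTER_CUBIC)[:,:,::-1])
hsv=cv2.cvtColor(f,cv2.COLOR_RGB2HSV);H,S,V=cv2.split(hsv)
vv,uu=np.mgrid[:384,:512]
reg=(uu>205)&(uu<262)&(vv>195)&(vv<270)
P=np.stack([(uu-c["cx"])/c["fx"]*c["z_map"],(vv-c["cy"])/c["fy"]*c["z_map"],c["z_map"]],-1);W=(P-np.array(c["t"]))@np.array(c["R"])
yel=reg&(H>18)&(H<35)&(S>120)&(V>100)
pl=yel&(W[...,2]>.06); st=yel&(W[...,2]<.044)&(vv<232)
for n,m in(("plunger",pl),("stack",st)):
    (u,v),r=cv2.minEnclosingCircle(np.argwhere(m)[:,::-1].astype(np.float32)); print(n,m.sum(),(u,v),r,W[m].mean(0),world(c,u,v,.072 if n=="plunger" else .032),f[m].mean(0))
g=reg&(H>60)&(H<95)&(S>80)&(W[...,2]>.035)
print("green",cv2.minAreaRect((W[g][:,:2]*1000).astype(np.float32)))
for n,(a,b) in dict(red=((0,8),(262,322)),blue=((105,130),(160,215))).items():
    m=(H>=a[0])&(H<=a[1])&(S>150)&(V>90)&(uu>b[0])&(uu<b[1])&(vv>150)&(vv<235)
    (u,v),r=cv2.minEnclosingCircle(np.argwhere(m)[:,::-1].astype(np.float32));print(n,u,v,r,world(c,u,v,.001))
E
```

```text
plunger 136 (233.5, 231.5) 10.606701850891113 [0.4832 0.0686 0.0798] [0.4936 0.0687 0.072 ] [235.3382 233.7353  36.2647]
stack 220 (239.0, 220.0) 9.219644546508789 [0.5269 0.0544 0.0292] [0.5257 0.0542 0.032 ] [223.8636 205.7727  57.9682]
green ((439.82373046875, 67.31092834472656), (83.182373046875, 235.5618896484375), 87.57142639160156)
red 293.01513671875 209.06817626953125 23.37204933166504 [ 0.543  -0.0795  0.001 ]
blue 188.11764526367188 181.23529052734375 22.500003814697266 [0.6429 0.1701 0.001 ]
```

View pics/crop.png

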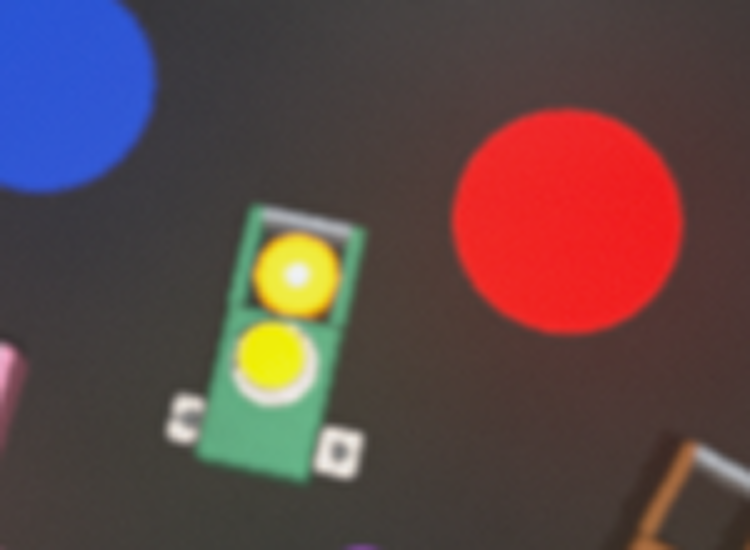

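The crop shows the green feeder's outlet pointing up and slightly right, with the plunger cap at pixel (234.4,236), the stack at (239.4,220) and the red mat to the right at (293.5,209).

```bash
python3 - <<'E'
from h import *
np.set_printoptions(precision=4,suppress=True)
c=capture("top")
w=lambda x,y,z:world(c,180+x/5-.4,165+y/5-.4,z)
pl=w(272,356,.072);st=w(297,275,.032);f1=w(258,207,.046);f2=w(367,230,.046);b1=w(200,460,.046);b2=w(307,480,.046)
print(pl,st,f1,f2,b1,b2)
a=(f1+f2-b1-b2)[:2];print("axis",np.degrees(np.arctan2(a[1],a[0])), "lat",f1-f2,b1-b2,"len",np.linalg.norm(a)/2)
for th in (np.arctan2(a[1],a[0]),np.arctan2(*(st-pl)[1::-1])):
    x=np.array([np.cos(th),np.sin(th)]);print(np.degrees(th),(f1+f2)[:2]/2-.0255*x,(b1+b2)[:2]/2+.095*x,pl[:2]+.045*x,st[:2])
s=capture("side");print([ (d["p"],d["xy"]) for d in search_frame("plunger_top",s)])
E
```

```text
[0.4836 0.0686 0.072 ] [0.5267 0.0541 0.032 ] [0.5586 0.0687 0.046 ] [0.5417 0.0188 0.046 ] [0.4432 0.1075 0.046 ] [0.4285 0.0594 0.046 ]
axis -19.168542045806593 lat [0.0169 0.0499 0.    ] [0.0148 0.0481 0.    ] len 0.12103185493298563
-19.168542045806593 [0.5261 0.0521] [0.5256 0.0523] [0.5261 0.0538] [0.5267 0.0541]
-18.584665616806955 [0.526  0.0518] [0.5259 0.0532] [0.5263 0.0542] [0.5267 0.0541]
[(0.63, [209.6, 187.8]), (0.53, [161.0, 243.9])]
```

>>> drive_tool --pt "0 18.6 -34.9 0 0 0 0" --pt "0 18.6 -34.9 0 0 0 0" --pt "0 18.6 -34.9 0 0 0 0" --pt "0 18.6 -34.9 0 0 0 0" --pt "0 18.6 -34.9 0 0 0 0"

```text
time_s: 1.52
tcp_pos: [0.297, 0.4147, 0.214]
ee_rot: [[0.946, -0.325, 0.0], [-0.325, -0.946, 0.0], [0.0, -0.0, -1.0]]
wrist_force: [-0.6, 0.5, 0.6]
gripper_width: 0.713
gripper_force: 0.0
```

>>> drive_tool --pt "0 18.6 -34.9 0 0 0 0" --pt "0 18.6 -34.9 0 0 0 0" --pt "0 18.6 -34.9 0 0 0 0" --pt "0 18.6 -34.9 0 0 0 0" --pt "0 18.6 -34.9 0 0 0 0"

```text
time_s: 1.93
tcp_pos: [0.39, 0.2402, 0.2143]
ee_rot: [[0.946, -0.325, 0.001], [-0.325, -0.946, 0.001], [0.0, -0.001, -1.0]]
wrist_force: [1.2, 0.6, 0.1]
gripper_width: 0.324
gripper_force: 0.0
```

>>> drive_tool --pt "0 18.6 -34.9 0 0 0 0" --pt "0 18.6 -34.9 0 0 0 0" --pt "0 18.6 -34.9 0 0 0 0" --pt "0 18.6 -34.9 0 0 0 0" --pt "0 18.6 -34.9 0 0 0 0"

```text
time_s: 2.35
tcp_pos: [0.4832, 0.0655, 0.2143]
ee_rot: [[0.946, -0.326, 0.001], [-0.326, -0.946, 0.0], [0.001, -0.001, -1.0]]
wrist_force: [0.6, 1.5, 0.4]
gripper_width: 0.018
gripper_force: 0.0
```

>>> drive_tool --pt "0 0 0 -30 0 0 0" --pt "0 0 0 -30 0 0 0" --pt "0 0 0 -25 0 0 0" --pt "0 0 0 0 0 0 0" --pt "0 0 0 0 0 0 0"

```text
time_s: 2.77
tcp_pos: [0.4823, 0.067, 0.1285]
ee_rot: [[0.946, -0.326, -0.002], [-0.326, -0.946, -0.002], [-0.001, 0.002, -1.0]]
wrist_force: [1.0, -0.3, 0.1]
gripper_width: 0.008
gripper_force: 0.0
```

```bash
python3 - <<'E'
from h import *
c=capture("side");cv2.imwrite("pics/s1.png",cv2.resize(c["frame"][100:260,120:300],None,fx=3.5,fy=3.5)[:,:,::-1])
R=np.array(c["R"]);q=R@(sense()["tcp_pos"]-[0,0,.019])+c["t"];print("tip px",c["fx"]*q[0]/q[2]+c["cx"],c["fy"]*q[1]/q[2]+c["cy"])
E
```

```text
tip px 205.80733153325758 172.07447732174063
```

View pics/s1.png

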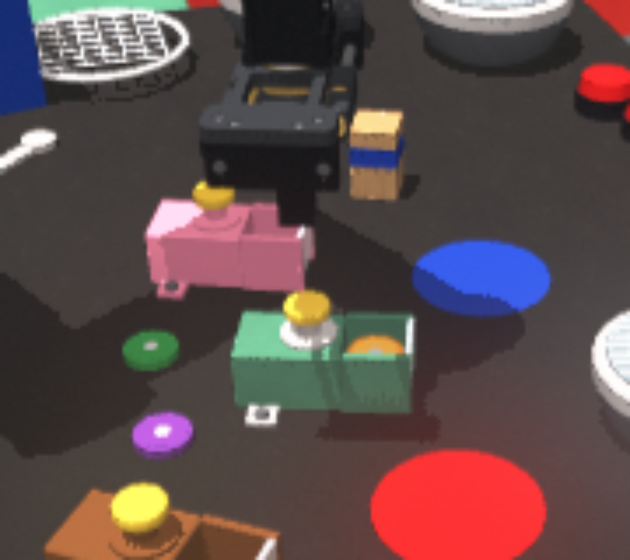

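The view shows the closed fingertips above the cap, in line with it: tip near (205,164), cap at (208,188). I'll descend on force feedback.

>>> drive_tool --pt "0 1 1 -16 0 0 0" --pt "0 0 0 -16 0 0 0" --pt "0 0 0 -2 0 0 0" --pt "0 0 0 -2 0 0 0" --pt "0 0 0 0 0 0 0"

```text
time_s: 3.23
tcp_pos: [0.4846, 0.069, 0.0942]
ee_rot: [[0.946, -0.325, 0.002], [-0.325, -0.946, 0.001], [0.002, -0.002, -1.0]]
wrist_force: [0.6, 0.1, -0.3]
gripper_width: 0.002
gripper_force: 0.0
```

>>> drive_tool --pt "0 0 0 -3 0 0 0" --pt "0 0 0 -3 0 0 0" --pt "0 0 0 0 0 0 0"

```text
time_s: 3.48
tcp_pos: [0.4835, 0.0684, 0.0869]
ee_rot: [[0.945, -0.326, 0.0], [-0.326, -0.945, 0.0], [0.0, -0.0, -1.0]]
wrist_force: [-0.1, 0.0, 0.4]
gripper_width: 0.008
gripper_force: 0.0
```

>>> drive_tool --pt "0 0 0 -3 0 0 0" --pt "0 0 0 -3 0 0 0" --pt "0 0 0 0 0 0 0"

```text
time_s: 3.73
tcp_pos: [0.4831, 0.0682, 0.0802]
ee_rot: [[0.945, -0.326, -0.001], [-0.326, -0.945, -0.0], [-0.001, 0.001, -1.0]]
wrist_force: [0.4, 0.5, 0.8]
gripper_width: 0.001
gripper_force: 0.0
```

```bash
python3 - <<'E'
from h import *
c=capture("side");cv2.imwrite("pics/s2.png",cv2.resize(c["frame"][120:240,150:270],None,fx=5,fy=5)[:,:,::-1]);print(sense()["wrist_force"])
E
```

```text
[-2.58658120e-04 -1.26300221e-01  4.64633539e-01]
```

View pics/s2.png

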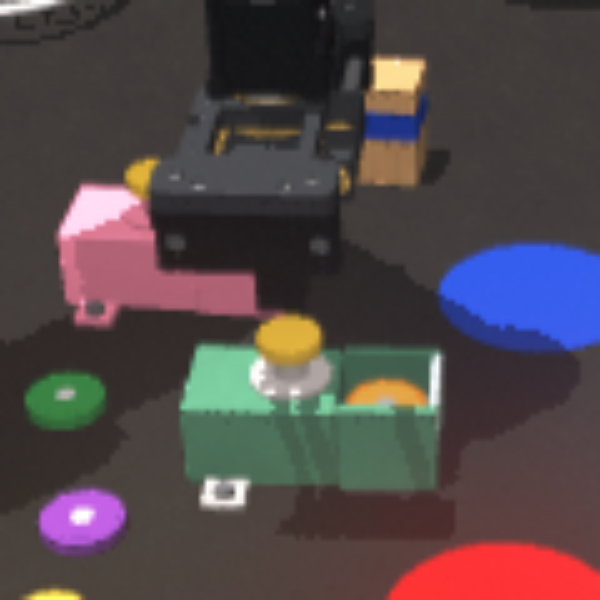

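The tip is still just above the cap: tip bottom at about crop row 310, cap top at about 325. I continue in small steps.

>>> drive_tool --pt "0 0 0 -3 0 0 0" --pt "0 0 0 -3 0 0 0" --pt "0 0 0 0 0 0 0"

```text
time_s: 4.03
tcp_pos: [0.4831, 0.0682, 0.0742]
ee_rot: [[0.945, -0.326, -0.001], [-0.326, -0.945, -0.0], [-0.001, 0.001, -1.0]]
wrist_force: [-0.4, 0.4, 0.0]
gripper_width: 0.003
gripper_force: 0.0
```

>>> drive_tool --pt "0 0 0 -3 0 0 0" --pt "0 0 0 -2 0 0 0" --pt "0 0 0 0 0 0 0"

```text
time_s: 4.28
tcp_pos: [0.4832, 0.0683, 0.0693]
ee_rot: [[0.945, -0.326, -0.001], [-0.326, -0.945, -0.0], [-0.001, 0.001, -1.0]]
wrist_force: [0.2, 0.5, -0.1]
gripper_width: 0.004
gripper_force: 0.0
```

```bash
python3 - <<'E'
from h import *
np.set_printoptions(precision=4,suppress=True)
im=[]
for n,(r,k) in dict(side=(slice(120,240),slice(150,270)),top=(slice(165,285),slice(180,300))).items():
    c=capture(n);p=sense()["tcp_pos"]
    a=cv2.resize(c["frame"][r,k],None,fx=3.3,fy=3.3)
    R=np.array(c["R"])
    for P,col in((p,(255,0,255)),(p-[0,0,.019],(0,255,255))):
        q=R@P+c["t"];u,v=c["fx"]*q[0]/q[2]+c["cx"],c["fy"]*q[1]/q[2]+c["cy"]
        cv2.drawMarker(a,(int((u-k.start)*3.3),int((v-r.start)*3.3)),col,0,12,1); print(n,u,v)
    im.append(a)
    print([(d["p"],d["xy"]) for d in search_frame("plunger_top",c)])
    if n=="side":
        for u,v in((205,170),(205,175),(205,180),(207,183),(207,186),(207,188),(207,190)): print(u,v,world(c,u,v),c["frame"][v,u])
cv2.imwrite("pics/c3.png",np.hstack(im)[:,:,::-1])
E
```

```text
side 206.6467876238322 186.88120423852206
side 207.06449218789544 193.4939206968407
[(0.68, [209.2, 188.3]), (0.48, [161.3, 245.7]), (0.45, [181.4, 152.9])]
205 170 [ 0.4654 -0.0231  0.1729] [32 29 30]
205 175 [ 0.4656 -0.018   0.1579] [34 30 31]
205 180 [0.4791 0.0603 0.0946] [36 31 31]
207 183 [0.4829 0.0583 0.0869] [37 33 34]
207 186 [0.4827 0.0593 0.078 ] [143 115  47]
207 188 [0.4825 0.0601 0.0719] [223 178  62]
207 190 [0.4813 0.0552 0.0697] [212 166  59]
top 234.1105872005375 235.92836906799252
top 234.51186168003164 237.0841950677465
[(0.54, [314.0, 283.8])]
```

View pics/c3.png

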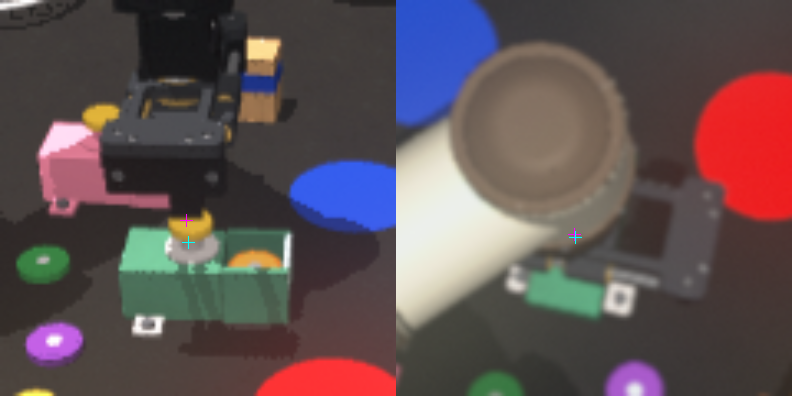

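The left view shows the fingertip bottom barely touching the cap, near pixel (207,185). The tips really sit about 25 mm higher than the nominal 19 mm would put them. I keep descending on force.

>>> drive_tool --pt "0 0 0 -3 0 0 0" --pt "0 0 0 -2 0 0 0" --pt "0 0 0 0 0 0 0"

```text
time_s: 4.73
tcp_pos: [0.4832, 0.0683, 0.0643]
ee_rot: [[0.945, -0.326, -0.001], [-0.326, -0.945, -0.0], [-0.001, 0.001, -1.0]]
wrist_force: [-0.7, 1.1, -0.6]
gripper_width: 0.004
gripper_force: 0.0
```

>>> drive_tool --pt "0 0 0 -2 0 0 0" --pt "0 0 0 -2 0 0 0" --pt "0 0 0 0 0 0 0"

```text
time_s: 4.98
tcp_pos: [0.4836, 0.0684, 0.0609]
ee_rot: [[0.946, -0.326, 0.0], [-0.326, -0.946, -0.0], [0.0, 0.0, -1.0]]
wrist_force: [-0.5, -0.7, 1.7]
gripper_width: 0.004
gripper_force: 1.4
```

>>> drive_tool --pt "0 0 0 -4 0 0 0" --pt "0 0 0 -4 0 0 0" --pt "0 0 0 0 0 0 0"

```text
time_s: 5.23
tcp_pos: [0.4837, 0.0684, 0.0529]
ee_rot: [[0.946, -0.325, 0.0], [-0.325, -0.946, -0.0], [0.0, 0.0, -1.0]]
wrist_force: [-2.2, 0.3, 4.3]
gripper_width: 0.008
gripper_force: 2.3
```

>>> drive_tool --pt "0 0 0 -4 0 0 0" --pt "0 0 0 -4 0 0 0" --pt "0 0 0 0 0 0 0"

```text
time_s: 5.48
tcp_pos: [0.4838, 0.0684, 0.0451]
ee_rot: [[0.946, -0.325, 0.0], [-0.325, -0.946, -0.0], [0.0, 0.0, -1.0]]
wrist_force: [-2.0, -0.1, 7.3]
gripper_width: 0.005
gripper_force: 3.4
```

>>> drive_tool --pt "0 0 0 -3 0 0 0" --pt "0 0 0 -2 0 0 0" --pt "0 0 0 0 0 0 0"

```text
time_s: 5.73
tcp_pos: [0.4839, 0.0684, 0.0416]
ee_rot: [[0.946, -0.325, 0.001], [-0.325, -0.946, -0.0], [0.001, 0.0, -1.0]]
wrist_force: [-4.0, -0.4, 14.9]
gripper_width: 0.008
gripper_force: 7.5
```

>>> drive_tool --pt "0 0 0 -1 0 0 0" --pt "0 0 0 0 0 0 0"

```text
time_s: 5.9
tcp_pos: [0.4839, 0.0684, 0.0415]
ee_rot: [[0.946, -0.324, 0.001], [-0.324, -0.946, -0.001], [0.001, 0.0, -1.0]]
wrist_force: [-7.4, 0.3, 22.2]
gripper_width: 0.006
gripper_force: 10.8
```

>>> drive_tool --pt "0 0 0 -1 0 0 0" --pt "0 0 0 0 0 0 0"

```text
time_s: 6.07
tcp_pos: [0.484, 0.0684, 0.0414]
ee_rot: [[0.946, -0.324, 0.001], [-0.324, -0.946, -0.001], [0.001, 0.0, -1.0]]
wrist_force: [-9.4, 0.6, 29.1]
gripper_width: 0.006
gripper_force: 14.2
```

Hard stop reached at TCP z 0.0415. I release and look.

>>> drive_tool --pt "0 0 0 3 0 0 0" --pt "0 0 0 10 0 0 0" --pt "0 0 0 15 0 0 0" --pt "0 0 0 25 0 0 0" --pt "0 0 0 30 0 0 0"

```text
time_s: 6.48
tcp_pos: [0.4822, 0.0679, 0.1202]
ee_rot: [[0.945, -0.326, -0.004], [-0.326, -0.945, -0.001], [-0.003, 0.003, -1.0]]
wrist_force: [0.6, 0.1, -0.4]
gripper_width: 0.003
gripper_force: 0.0
```

>>> drive_tool --pt "0 20 36 10 0 0 0" --pt "0 20 36 0 0 0 0" --pt "0 20 34 0 0 0 0" --pt "0 20 4 0 0 0 0" --pt "0 27 0 0 0 0 0"

```text
time_s: 6.9
tcp_pos: [0.5902, 0.1803, 0.1304]
ee_rot: [[0.947, -0.322, -0.0], [-0.322, -0.947, 0.001], [-0.001, -0.0, -1.0]]
wrist_force: [-0.0, -0.0, -0.6]
gripper_width: 0.006
gripper_force: 0.0
```

```bash
python3 - <<'E'
from h import *
np.set_printoptions(precision=4,suppress=True)
im=[]
for n,(r,k) in dict(side=(slice(120,240),slice(150,270)),top=(slice(165,285),slice(180,300))).items():
    c=capture(n);im.append(cv2.resize(c["frame"][r,k],None,fx=3.3,fy=3.3))
    for d in masks_of("reflector_1",c): print(n,round(d["p"],2),d["xy"],world(c,*d["xy"],.008),cloud(c,d["region"]).mean(0))
    print([(d["p"],d["xy"],world(c,*d["xy"])) for d in search_frame("plunger_top",c)])
cv2.imwrite("pics/c4.png",np.hstack(im)[:,:,::-1]);print(sense()["tcp_pos"])
E
```

```text
side 0.66 [170.8, 223.5] [0.3883 0.0342 0.008 ] [0.3782 0.0357 0.007 ]
side 0.57 [161.2, 199.4] [0.3789 0.1363 0.008 ] [0.3808 0.1349 0.007 ]
side 0.44 [246.0, 208.0] [0.5721 0.0404 0.008 ] [0.5751 0.0334 0.0066]
[(0.7, [209.4, 188.7], array([0.487 , 0.0547, 0.0725])), (0.7, [162.5, 244.2], array([ 0.3596, -0.1036,  0.0722])), (0.59, [182.0, 154.8], array([0.4528, 0.2309, 0.0733]))]
top 0.68 [251.3, 283.9] [0.3751 0.0421 0.008 ] [0.3775 0.0399 0.008 ]
top 0.67 [211.0, 285.8] [0.3815 0.1368 0.008 ] [0.381  0.1396 0.0079]
top 0.64 [239.6, 221.6] [0.5259 0.0537 0.008 ] [0.5276 0.0537 0.0236]
top 0.52 [246.5, 198.3] [0.5814 0.0307 0.008 ] [0.5757 0.0373 0.0081]
[(0.71, [316.0, 284.6], array([ 0.3542, -0.1013,  0.0709])), (0.54, [236.6, 234.8], array([0.4855, 0.0625, 0.0704]))]
[0.5893 0.1773 0.1302]
```

View pics/c4.png

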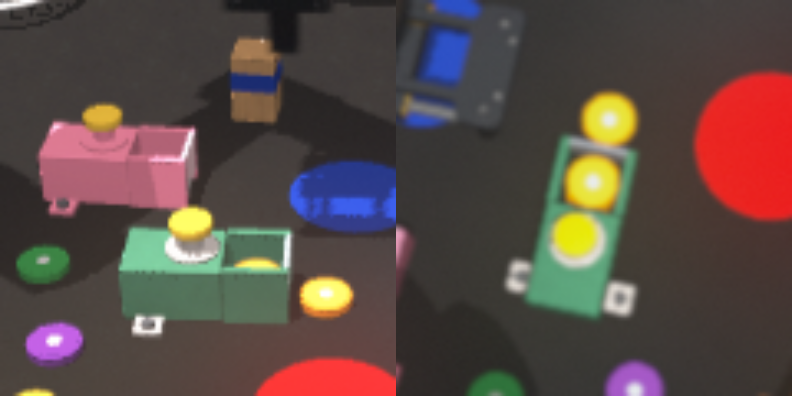

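The left view shows the plunger back up and a single reflector out at side pixel (247,209) (top pixel (244,201)); the stack is still in the magazine. Next I measure the real tip and body heights of the tool.

```bash
python3 - <<'E'
from h import *
np.set_printoptions(precision=3,suppress=True)
c=capture("side");p=sense()["tcp_pos"]
W=cloud(c,np.ones((384,512),bool))
d=W-p;th=np.radians(-19);f=np.array([np.cos(th),np.sin(th)]);l=np.array([-f[1],f[0]])
F=d[:,:2]@f;L=d[:,:2]@l
for a,b in((-110,-80),(-80,-50),(-50,-30),(-30,-18),(-18,18),(18,50),(50,110)):
    m=(abs(F)<.045)&(L*1000>a)&(L*1000<b)&(d[:,2]>-.05)
    print(a,b,m.sum(),np.percentile(d[m,2],[0,2,10,50]) if m.sum() else "", (F[m].min(),F[m].max()) if m.sum() else "")
m=(abs(F)<.05)&(abs(L)<.03)&(d[:,2]>-.05)&(d[:,2]<.05)
print(m.sum(),d[m].min(0),d[m].max(0),F[m].min(),F[m].max(),L[m].min(),L[m].max())
E
```

```text
-110 -80 642 [0.077 0.079 0.083 0.105] (np.float64(-0.03719517503739338), np.float64(0.03689294473431547))
-80 -50 91 [0.12  0.12  0.12  0.121] (np.float64(-0.036921434402794655), np.float64(0.036161958801324785))
-50 -30 1829 [0.096 0.18  0.205 0.265] (np.float64(-0.03208423665309187), np.float64(0.03791448149220975))
-30 -18 775 [0.087 0.111 0.12  0.228] (np.float64(-0.04186264534418206), np.float64(0.041507181205904534))
-18 18 928 [0.008 0.014 0.038 0.151] (np.float64(-0.04495018702625691), np.float64(0.043555583656106484))
18 50 22 [0.101 0.101 0.101 0.102] (np.float64(-0.0445048475188805), np.float64(0.03694427349086684))
50 110 119 [0.085 0.087 0.092 0.106] (np.float64(-0.0367039963281371), np.float64(0.03612900341393793))
115 [-0.012 -0.019  0.008] [ 0.008 -0.004  0.044] -0.009184888319274958 0.011343711050243949 -0.01615086587265219 -0.00569340015413748
```

>>> drive_tool --pt "0 0 -31 0 0 0 0" --pt "0 0 -31 0 0 0 0" --pt "0 0 -30 0 0 0 0" --pt "0 0 0 -40 0 0 0" --pt "0 0 0 -40 0 0 0"

```text
time_s: 7.67
tcp_pos: [0.5919, 0.0849, 0.0535]
ee_rot: [[0.945, -0.328, 0.008], [-0.328, -0.945, 0.003], [0.007, -0.006, -1.0]]
wrist_force: [-0.3, 1.0, -0.7]
gripper_width: 0.004
gripper_force: 0.0
```

>>> drive_tool --pt "0 0 0 -30 0 0 0" --pt "0 0 0 -12 0 0 0" --pt "0 0 0 -6 0 0 0" --pt "0 0 0 0 0 0 0"

```text
time_s: 8.0
tcp_pos: [0.5891, 0.0854, 0.0018]
ee_rot: [[0.945, -0.326, -0.002], [-0.326, -0.945, -0.001], [-0.002, 0.002, -1.0]]
wrist_force: [0.1, -0.6, 0.5]
gripper_width: 0.009
gripper_force: 0.0
```

>>> drive_tool --pt "0 0 0 -3 0 0 0" --pt "0 0 0 -3 0 0 0" --pt "0 0 0 0 0 0 0"

```text
time_s: 8.25
tcp_pos: [0.5907, 0.0861, -0.0024]
ee_rot: [[0.945, -0.326, 0.002], [-0.326, -0.945, 0.001], [0.001, -0.001, -1.0]]
wrist_force: [-0.8, -0.8, -0.5]
gripper_width: 0.005
gripper_force: 0.0
```

>>> drive_tool --pt "0 -1.4 -4.8 -1 0 0 0" --pt "0 -1.4 -4.8 0 0 0 0" --pt "0 -1.4 -4.8 0 0 0 0" --pt "0 -1.4 -4.8 0 0 0 0" --pt "0 -1.4 -4.8 0 0 0 0"

```text
time_s: 8.67
tcp_pos: [0.5831, 0.0612, -0.0041]
ee_rot: [[0.945, -0.326, 0.0], [-0.326, -0.945, 0.0], [0.0, -0.0, -1.0]]
wrist_force: [0.1, 0.1, 0.7]
gripper_width: 0.003
gripper_force: 0.1
```

>>> drive_tool --pt "0 -1.4 -4.8 0 0 0 0" --pt "0 -1.4 -4.8 0 0 0 0" --pt "0 -1.4 -4.8 0 0 0 0" --pt "0 -1.4 -4.8 0 0 0 0" --pt "0 0 0 0 0 0 0"

```text
time_s: 9.08
tcp_pos: [0.577, 0.0416, -0.0044]
ee_rot: [[0.945, -0.327, -0.001], [-0.327, -0.945, -0.0], [-0.001, 0.0, -1.0]]
wrist_force: [-0.4, -0.7, 0.7]
gripper_width: 0.005
gripper_force: 0.0
```

```bash
cat > look.py <<'E'
from h import *
import sys
np.set_printoptions(precision=4,suppress=True)
im=[]
for n,(r,k) in dict(side=(slice(150,290),slice(170,310)),top=(slice(165,305),slice(200,340))).items():
    c=capture(n);im.append(cv2.resize(c["frame"][r,k],None,fx=2.8,fy=2.8))
    H,S,V=cv2.split(cv2.cvtColor(c["frame"],cv2.COLOR_RGB2HSV));m=(H>10)&(H<35)&(S>110)&(V>90)
    k,lab,st,ce=cv2.connectedComponentsWithStats(m.astype(np.uint8))
    for i in range(1,k):
        if st[i,4]>30:
            w=world(c,*ce[i],.008)
            if abs(w[0]-.56)<.07 and abs(w[1]+.03)<.13: print(n,st[i,4],ce[i],w,cloud(c,lab==i).mean(0))
cv2.imwrite("pics/"+sys.argv[1],np.hstack(im)[:,:,::-1]);print(sense()["tcp_pos"])
E
python3 look.py c5.png
```

```text
side 174 [248.092  216.1207] [0.5674 0.0084 0.008 ] [0.5678 0.01   0.0068]
top 64 [258.125  199.0469] [0.5763 0.0027 0.008 ] [0.5742 0.0028 0.0176]
top 233 [239.0429 219.8326] [0.5304 0.0546 0.008 ] [0.5279 0.0543 0.0217]
top 146 [233.7329 235.4521] [0.4939 0.0713 0.008 ] [0.4847 0.0691 0.071 ]
[ 0.5776  0.0424 -0.0043]
```

View pics/c5.png

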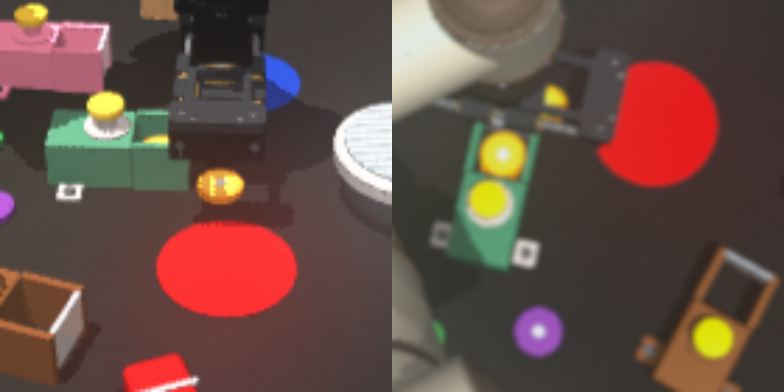

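The view shows the reflector at side pixel (248,216), moving straight ahead of the fingertips towards the mat. I continue.

>>> drive_tool --pt "0 -1.4 -4.9 0 0 0 0" --pt "0 -1.4 -4.9 0 0 0 0" --pt "0 -1.4 -4.9 0 0 0 0" --pt "0 -1.4 -4.9 0 0 0 0" --pt "0 -1.4 -4.9 0 0 0 0"

```text
time_s: 9.6
tcp_pos: [0.5704, 0.0175, -0.0043]
ee_rot: [[0.945, -0.326, -0.0], [-0.326, -0.945, -0.0], [-0.0, 0.0, -1.0]]
wrist_force: [-0.0, 0.7, -0.5]
gripper_width: 0.005
gripper_force: 0.0
```

>>> drive_tool --pt "0 -1.4 -4.9 0 0 0 0" --pt "0 -1.4 -4.9 0 0 0 0" --pt "0 -1.4 -4.9 0 0 0 0" --pt "0 -1.4 -4.9 0 0 0 0" --pt "0 -1.4 -4.9 0 0 0 0"

```text
time_s: 10.02
tcp_pos: [0.5635, -0.0069, -0.0043]
ee_rot: [[0.945, -0.326, -0.0], [-0.326, -0.945, -0.0], [-0.0, 0.0, -1.0]]
wrist_force: [-0.3, 1.5, -0.5]
gripper_width: 0.008
gripper_force: 0.0
```

>>> drive_tool --pt "0 -1.4 -4.9 0 0 0 0" --pt "0 -1.4 -4.9 0 0 0 0" --pt "0 -1.4 -4.9 0 0 0 0" --pt "0 -1.4 -4.9 0 0 0 0" --pt "0 0 0 0 0 0 0"

```text
time_s: 10.43
tcp_pos: [0.5575, -0.0269, -0.0044]
ee_rot: [[0.945, -0.327, -0.001], [-0.327, -0.945, -0.0], [-0.001, 0.0, -1.0]]
wrist_force: [0.2, 0.2, 0.7]
gripper_width: 0.005
gripper_force: 0.0
```

```bash
python3 look.py c6.png
```

```text
side 186 [248.2258 235.6613] [ 0.5465 -0.0586  0.008 ] [ 0.5469 -0.0576  0.0072]
top 39 [287.6154 204.5385] [ 0.5544 -0.0672  0.008 ] [ 0.5512 -0.066   0.0238]
top 226 [239.0575 220.0133] [0.5299 0.0546 0.008 ] [0.5274 0.0542 0.022 ]
top 132 [234.2197 235.2273] [0.4944 0.0701 0.008 ] [0.4833 0.0675 0.083 ]
[ 0.558  -0.0263 -0.0043]
```

Disc at (0.547,−0.058), so about 20 mm more to go. Then I back off, rise and check.

>>> drive_tool --pt "0 -1.2 -5 0 0 0 0" --pt "0 -1.2 -5 0 0 0 0" --pt "0 -1 -5 0 0 0 0" --pt "0 -1 -4 0 0 0 0" --pt "0 0 0 0 0 0 0"

```text
time_s: 10.95
tcp_pos: [0.5531, -0.0459, -0.0044]
ee_rot: [[0.945, -0.327, -0.001], [-0.327, -0.945, -0.0], [-0.001, 0.0, -1.0]]
wrist_force: [0.1, 0.3, 0.0]
gripper_width: 0.004
gripper_force: 0.0
```

>>> drive_tool --pt "0 3 10 0 0 0 0" --pt "0 0 0 40 0 0 0" --pt "0 0 0 40 0 0 0" --pt "0 0 0 40 0 0 0" --pt "0 -10 40 0 0 0 0"

```text
time_s: 11.37
tcp_pos: [0.5537, 0.0031, 0.1242]
ee_rot: [[0.944, -0.329, 0.017], [-0.33, -0.944, 0.001], [0.016, -0.007, -1.0]]
wrist_force: [3.0, 1.4, 0.3]
gripper_width: 0.005
gripper_force: 0.0
```

>>> drive_tool --pt "0 -10 40 0 0 0 0" --pt "0 -10 40 0 0 0 0" --pt "0 -10 40 0 0 0 0" --pt "0 -10 40 0 0 0 0" --pt "0 0 0 0 0 0 0"

```text
time_s: 11.78
tcp_pos: [0.506, 0.1716, 0.1163]
ee_rot: [[0.948, -0.318, 0.002], [-0.318, -0.948, 0.002], [0.002, -0.003, -1.0]]
wrist_force: [0.8, -0.4, -0.4]
gripper_width: 0.006
gripper_force: 0.0
```

```bash
python3 look.py c7.png
```

```text
side 31 [227.3226 199.2581] [0.5378 0.0889 0.008 ] [0.5327 0.0688 0.023 ]
side 188 [248.266  241.4734] [ 0.5408 -0.0769  0.008 ] [ 0.5411 -0.076   0.0073]
top 218 [290.5229 209.633 ] [ 0.541  -0.0726  0.008 ] [ 0.5412 -0.0726  0.007 ]
top 229 [239.0393 219.917 ] [0.5302 0.0546 0.008 ] [0.5277 0.0543 0.0218]
top 146 [233.7329 235.4521] [0.4939 0.0713 0.008 ] [0.4847 0.0691 0.071 ]
[0.5061 0.1673 0.1158]
```

View pics/c7.png

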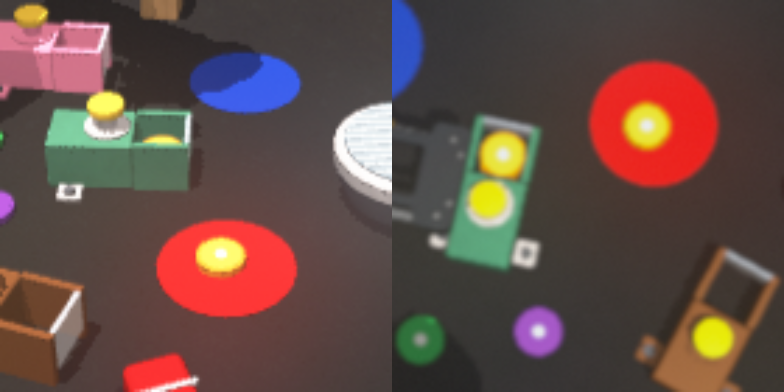

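The reflector lies wholly on the red mat, at top pixel (290,210), about 6 mm from the mat's centre. The plunger is up, nothing else has moved and the arm is clear.

```bash
python3 -c "from station import *;print(finish_job())"
```

```text
the job is handed in; nothing more can be done
None
```

The job is handed in: one full plunger press sent out a single amber reflector, and I nudged it along the table until it lay wholly on the red mat, with the arm clear and the headlamp, tail lamp and bulb box untouched.

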